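# Lever open the pearl box with the bamboo spatula

## Task

Pick up the bamboo spatula, slide its blade under the overhanging front edge of the lid with the pearl flower and lever that lid up until it stands open by itself, more than 45 degrees from shut. Then lay the spatula flat on the bench again. Keep the gripper itself off the flower box, and leave the plain box shut.

Things in the scene. Friction and masses are not known exactly. Their poses are not given: they have to be found in the camera images.
- spatula: Pale bamboo spatula, loose, about 60 g, lying flat. Handle: bar 110 mm long, 16 wide, 18 high, dark red band near its rear end. Blade: flat, level, 26 wide, 3 thick, sticking 80 out of the handle's front, tip dark; its mid-plane is 9 above the handle's underside. Origin: centre of the handle's underside. x points along it to the blade (tip at x = 135), z up.
- pearl_box: Box to open: red lacquer, fixed, 100 (x) by 110 (y) mm, black lid with a white pearly flower. Origin: centre of its underside, on the bench; x points from its front (robot side, yaw within 15 deg) to the hinge at its back, z up. Front wall: outer face x = -50, 6 thick, only 36 high, leaving a slot 20 high, 98 wide below the lid; inside it is free above z = 10. A plain twin stands beside it.
- pearl_lid (a joint): Hinge of the flower lid, rad: 0 shut (as at the start), grows as the front edge rises, 1.57 upright, stop 1.8. Stiff: stays where left; 1 to 2 N near the front lifts it. Lid 125 (x) by 114 (y), 6 mm thick; shut, its underside is 56 above the bench, from the hinge line (box x = 50, z = 56) to the front edge (box x = -75, brass strip on top), overhanging the front wall by 25.
- plain_lid (a joint): Hinge of the lid of the twin box (same shape, plain black lid with no flower, fixed, 190 to 300 mm from the flower box, centre to centre, to its left or right), rad: 0 shut, grows as it opens. To be left shut.
Mind the look-alikes: they are no part of the job. Several things look just like the spatula: the one meant starts farthest from the robot's base.

How it is judged:
By the outcome, as a careful person would: the job done as asked, in the order asked, and still so for the second after the job is handed in, with the robot touching nothing.
It also fails if it takes over 50 s, if anything falls off the work surface, if the arm or the gripper's body presses on something with over 40 N, if the wrist force passes 120 N, or if a joint passes its speed limit or range.

## Robot

A 6-joint arm with a two-finger parallel gripper is mounted at the origin on the work surface. World frame = base frame: x ahead of the robot, y to its left, z up, the work surface at z = 0. Lengths are in m, angles in rad, forces in N, time in s.
With the tool pointing down it reaches from about 0.3 to 0.875 m from the base axis. Payload 6.4 kg.
Tool frame: the origin (TCP) lies midway between the tips of the shut fingers; the grasp point (between the pads) lies 19 mm behind it (grasp_offset is the distance from the TCP to the grasp point, in m); z points along the fingers, y is the line along which they close (so a half turn about z gives the same grasp; the last joint's range is limited). The gripper opens to 85 mm and grips with 20 to 120 N. Pads are 22 mm wide; open, the fingers measure 114 mm over their backs; the gripper's body (76 mm by 85 mm) begins 54 mm behind the grasp point. The pads swing forward as they close: fully open they stand 13 mm farther back than shut.
Start: joints at [0.995, 0.181, 1.607, -0, 1.354, -0.206], TCP at [0.208, 0.536, 0.231] pointing down, gripper open.
Joint ranges: [-2.99, 2.99], [-0.89, 2.07], [0.3, 2.58], [-1.14, 4.28], [0, 2.63], [-3.12, 3.12]. Speed limits (rad/s): [2.57, 2.57, 3.01, 3.14, 3.14, 3.14].

## Interface

Orientations are given as a unit quaternion [w, x, y, z].
In Python, from bench import * gives the robot as it stands. The module is installed in compiled form; this text tells all that it offers.
- The arm moves only by the tool servo_tool, never from a script. Its argument "commands" is text: rows parted by semicolons, each of 7 numbers parted by spaces: the turn, a rotation vector about the tool's x, y, z in rad, then the shift along the tool's x, y, z in mm, then the opening, from 0 (shut) to 1 (fully open). In form: wx wy wz dx dy dz claw; .... A call has 1 to 5 rows; each row shifts and turns the commanded pose from where the row before left it, along the tool's axes as they then stand; what a row does not reach is not made up. A row lasts 1/8 s, in which the tool goes at most 62.5 mm and 10.7 degrees, less where a joint would pass 70% of its speed; a pose out of reach is approached as far as the arm can. A call with a gripper value outside its range is refused whole. The fingers move at their own pace and stop on an object; the grip force is fixed at half the most. Time passes only in rows, so rows that do not move let the fingers close. It gives the time, the measured TCP pose, the force, the opening and the grip force at its end, in the units of the state.
- get_obs(): the state, without advancing time (a new reading comes with each control period).
- camera(name): name is "scene" or "top"; returns the picture (384x512x3 uint8, blue, green, red); there is no depth.
- calibration(name): a dict with "fx", "fy", "cx", "cy" (pixels), "R" (3x3) and "t" (3): a world point X has camera coordinates R X + t. Camera axes: x right, y down, z forward; pixel columns grow to the right and rows downward; lengths in m; the calibration is good to about 2 mm. A picture is of the moment at which its call begins. calibration takes no time and is no camera call.
- hand_in(): hands the job in; it is judged then, once.
The state is a dict: "time_s": time; "q": joint angles; "dq": joint speeds; "joint_efforts": joint torques, N m; "eef_pos": TCP position; "eef_rot": TCP orientation; "wrist_force": force on the tool from outside, world axes, zero at the start; "torque": the same for the moment, N m; "opening": opening from 0.0 (shut) to 1.0 (fully open); "grasp_force": force on a finger pad.
Only numpy, scipy, OpenCV 4.12 (cv2) and the standard library are available. Lean on these libraries where they do the work, as an engineer would, in place of code of your own. Each camera call takes 0.05 s, during which the arm holds its last target. There are 200 camera calls.

## Working session

There is one attempt and no reset: what is moved stays moved. The work goes in short steps, Python scripts to look and compute and a tool call to move; the robot and the scene stay as the last step left them, time stands still between calls to the robot, and variables do not carry over. Pictures are saved under pics/ and viewed, at most 11 in all, crops included, and the job is handed in when it is done.

Besides the shell and the picture viewer there is one more tool, called as a command line: name --argument value ..., lists and objects as JSON in quotes. servo_tool: Moves the arm, as the interface text tells. Its arguments: {"type":"object","properties":{"commands":{"type":"string"}},"required":["commands"]}

```bash
mkdir -p pics; python3 - <<'E'
from bench import *
import cv2
for n in("top","scene"):
    cv2.imwrite(f"pics/{n}0.png",camera(n)); c=calibration(n); print(n,c)
o=get_obs();print(o)
E
```

```text
top {'fx': 420.9050645884815, 'fy': 420.9050645884815, 'cx': 249.22352335043726, 'cy': 190.6961330205798, 'R': array([[ 0.01003667, -0.99990813,  0.00911051],
       [-0.99104942, -0.01115982, -0.13302819],
       [ 0.13311764, -0.00769381, -0.99107038]]), 't': array([0.09167179, 0.50476808, 0.96747997])}
scene {'fx': 419.149657169013, 'fy': 419.149657169013, 'cx': 259.36234092298525, 'cy': 179.2886541361756, 'R': array([[-0.61050255,  0.79189901,  0.0135129 ],
       [ 0.6250331 ,  0.49219827, -0.60586673],
       [-0.48643629, -0.36143718, -0.79545139]]), 't': array([ 0.26054939, -0.33501474,  1.27846909])}
{'time_s': 0.1, 'q': array([ 9.94716933e-01,  1.81491626e-01,  1.60791609e+00, -5.50023705e-06,
        1.35383652e+00, -2.06338066e-01]), 'dq': array([ 1.95270581e-03, -2.88155853e-03, -2.29655950e-03, -9.61936357e-05,
       -1.15941771e-03,  1.80855312e-03]), 'joint_efforts': array([ 8.62503894e-04, -4.45876622e+01, -3.52240419e+01, -1.86246789e-04,
        4.22053490e-03, -3.40857275e-05]), 'eef_pos': array([0.2075098 , 0.53569932, 0.23045637]), 'eef_rot': array([-3.12396107e-04,  1.83818756e-01,  9.82959807e-01, -7.64423577e-04]), 'wrist_force': array([-0.16605819, -0.10569792, -0.05987002]), 'torque': array([ 0.03001743, -0.00698454,  0.02687681]), 'grasp_force': 0.0, 'opening': 1.001103311682311}
```

View pics/top0.png

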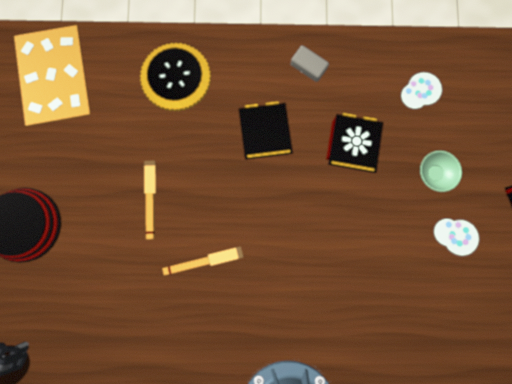

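View pics/scene0.png

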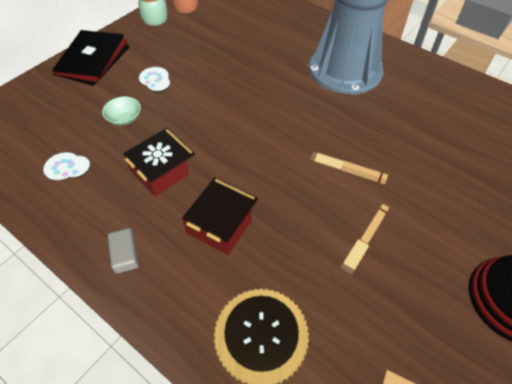

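The top view shows spatula A at about (150,200), blade up the image with its tip near (150,162) and the red band near (150,236). Spatula B is at about (200,262), nearer the base. The flower box is at (356,143), its brass front strip at about (353,167), and the plain box is to its left at (266,130). So A is the spatula to use, and I'll zoom in to measure it.

```bash
cat > h.py <<'E'
from bench import *
import numpy as np, cv2
def ray(n,u,v,z):
    c=calibration(n); R,t=c["R"],c["t"]
    d=R.T@np.array([(u-c["cx"])/c["fx"],(v-c["cy"])/c["fy"],1]); o=-R.T@t
    return o+d*(z-o[2])/d[2]
def proj(n,X):
    c=calibration(n); p=c["R"]@np.asarray(X,float)+c["t"]
    return np.array([c["fx"]*p[0]/p[2]+c["cx"],c["fy"]*p[1]/p[2]+c["cy"]])
E
python3 - <<'E'
from h import *
im=cv2.imread("pics/top0.png")
a=cv2.resize(im[150:250,120:180],None,fx=5.5,fy=5.5,interpolation=cv2.INTER_CUBIC)
b=cv2.resize(im[95:180,325:390],None,fx=6.4,fy=6.4,interpolation=cv2.INTER_CUBIC)
o=np.zeros((560,800,3),np.uint8); o[:550,:330]=a; o[:b.shape[0],350:350+b.shape[1]]=b
cv2.imwrite("pics/z0.png",o)
hsv=cv2.cvtColor(im,cv2.COLOR_BGR2HSV)
m=((hsv[...,2]>150)&(hsv[...,1]>60)).astype(np.uint8)
n,l,s,c=cv2.connectedComponentsWithStats(m)
for i in range(1,n):
    if s[i,4]>25:
        p=np.argwhere(l==i)[:,::-1].astype(np.float32); print(s[i],c[i].round(1),cv2.minAreaRect(p))
E
```

```text
[  14   25   76  101 5108] [51. 75.] ((50.546993255615234, 74.9195556640625), (92.82516479492188, 66.81083679199219), 81.63410949707031)
[ 140   43   71   67 1447] [176.   79.4] ((175.0, 76.0), (66.0, 70.0), 90.0)
[422  90   9   8  40] [426.2  93.8] ((426.230712890625, 93.84614562988281), (4.437601566314697, 9.429903030395508), 56.30992889404297)
[266 101  13   4  39] [271.8 102.4] ((272.0, 102.5), (3.0, 12.0), 90.0)
[245 103  13   5  39] [251. 105.] ((251.0, 105.00001525878906), (2.9768333435058594, 12.155404090881348), 82.87498474121094)
[343 113  13   4  35] [349.1 114.5] ((349.0000305175781, 114.50000762939453), (12.329923629760742, 2.6303837299346924), 9.462322235107422)
[364 116  13   5  38] [369.8 118. ] ((369.9189147949219, 117.98649597167969), (12.329923629760742, 2.959181785583496), 9.462322235107422)
[247 150  43   8 116] [268.5 153.4] ((268.0461730957031, 153.36923217773438), (2.728764057159424, 42.41987991333008), 82.87498474121094)
[439 153  13  11  34] [446.1 157.3] ((445.9999694824219, 157.49998474121094), (12.75810432434082, 6.933752059936523), 33.690067291259766)
[3
[... 403 characters left out ...]
25, 187.14382934570312), (11.118908882141113, 4.68164587020874), 20.556045532226562)
[463 227   6   6  26] [465.7 229.7] ((465.7500305175781, 229.75), (4.949747085571289, 4.242640495300293), 45.0)
[452 239  10   7  45] [456.6 242. ] ((456.5, 242.0), (10.584633827209473, 4.456687927246094), 21.801406860351562)
[162 247  80  29 827] [205.4 260.6] ((201.50003051757812, 261.5), (12.854386329650879, 81.24943542480469), 75.96376037597656)
[258 363  49  21 493] [282.1 370.9] ((282.17645263671875, 371.2059326171875), (16.492422103881836, 48.264591217041016), 75.96376037597656)
[308 368  10  15  69] [311.9 374.5] ((310.5, 375.0000305175781), (10.733125686645508, 10.28591251373291), 26.56505012512207)
```

View pics/z0.png

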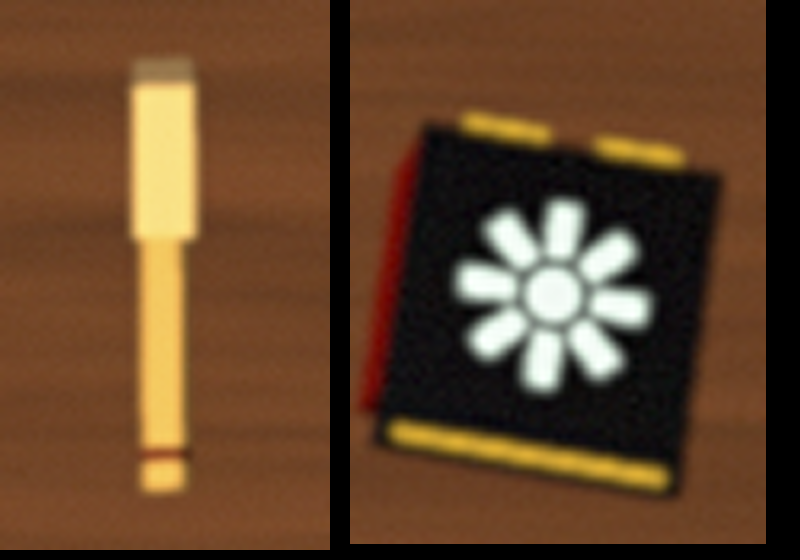

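Crop: spatula A runs from its dark tip at image (149.3,160.3) through the blade/handle joint at v=193.4 to its rear at (149.3,239). The flower lid's corners are at crop (426,122), (722,175), (678,495) and (375,443). Next I'll convert these to world poses.

```bash
python3 - <<'E'
from h import *
f=lambda x,y:(325+(x-350)/6.4-.42,95+y/6.4-.42)
g=lambda x,y:(120+x/5.5-.41,150+y/5.5-.41)
P=[ray("top",*f(*p),.062) for p in((426,122),(722,175),(678,495),(375,443))]
for p in P: print(p.round(4))
bl,br,fr,fl=P
print("len",np.linalg.norm(bl-fl),np.linalg.norm(br-fr),np.linalg.norm(fl-fr))
ax=(bl+br-fl-fr)[:2]; ly=(bl+fl-br-fr)[:2]
print("yaw",np.arctan2(ax[1],ax[0]),np.arctan2(-ly[0],ly[1]))
yaw=(np.arctan2(ax[1],ax[0])+np.arctan2(-ly[0],ly[1]))/2
c=sum(P)/4; o=c[:2]+.0125*np.array([np.cos(yaw),np.sin(yaw)])
print("box",o,yaw)
# fit against brass strip centre ~ box x -72
tip=ray("top",*g(163,58),.0105); rear=ray("top",*g(163,492),.009); j=ray("top",*g(163,240),.018);jb=ray("top",*g(164,240),.0105)
print(tip,rear,j,np.linalg.norm(tip-rear),jb)
d=(tip-rear)[:2];print("sp yaw",np.arctan2(d[1],d[0]))
# edges of blade for yaw
for y in (85,235): print("blade L,R",ray("top",*g(131,y),.0105),ray("top",*g(197,y),.0105))
for y in (250,485): print("handle",ray("top",*g(141,y),.018),ray("top",*g(185,y),.018))
for nm,q in(("scene",(0,0)),): pass
# scene check: project
def bx(x,y,z): return [o[0]+x*np.cos(yaw)-y*np.sin(yaw),o[1]+x*np.sin(yaw)+y*np.cos(yaw),z]
im=cv2.imread("pics/scene0.png"); s=im.copy()
import itertools
k=5; cr=cv2.resize(im[120:280,110:400],None,fx=2.7,fy=2.7,interpolation=cv2.INTER_CUBIC)
def dot(X):
    u,v=proj("scene",X); cv2.circle(cr,(int((u+.5-110)*2.7),int((v+.5-120)*2.7)),2,(0,255,0),-1)
for x,y in((-.075,.057),(-.075,-.057),(.05,.057),(.05,-.057)): dot(bx(x,y,.062))
for x,y in((.05,.055),(.05,-.055)): dot(bx(x,y,0))
dot(tip);dot(rear)
cv2.imwrite("pics/z1.png",cr)
E
```

```text
[ 0.6866 -0.1078  0.062 ]
[ 0.6678 -0.2171  0.062 ]
[ 0.5473 -0.1972  0.062 ]
[ 0.5653 -0.087   0.062 ]
len 0.12307823166672223 0.12204874097997427 0.11163090617355992
yaw -0.16678499784708894 -0.16615580481831185
box [ 0.62908242 -0.1543479 ] -0.1664704013327004
[0.57963611 0.34269974 0.0105    ] [0.38756289 0.33505033 0.009     ] [0.49696376 0.33756675 0.018     ] 0.19223132657820916 [0.49791012 0.33886058 0.0105    ]
sp yaw 0.03980448410269357
blade L,R [0.56723352 0.35639476 0.0105    ] [0.56758015 0.32709533 0.0105    ]
blade L,R [0.4999695  0.35347399 0.0105    ] [0.50029554 0.32442798 0.0105    ]
handle [0.49244849 0.34698464 0.018     ] [0.4926629  0.32778052 0.018     ]
handle [0.39031575 0.34260827 0.018     ] [0.39050974 0.32366067 0.018     ]
```

View pics/z1.png

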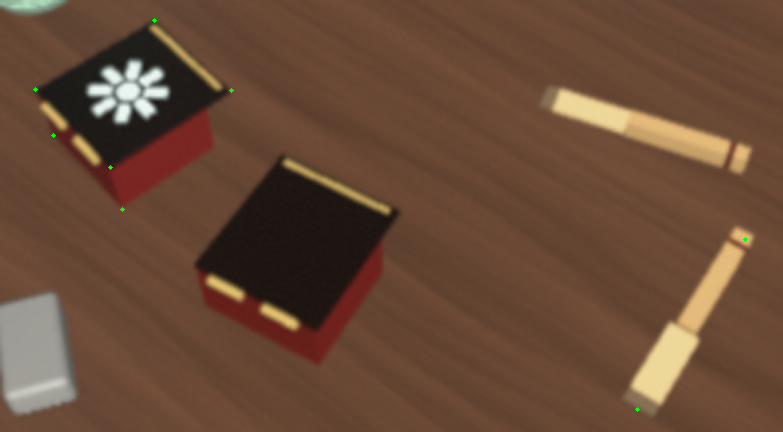

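The box corners and spatula ends project onto the scene picture within a couple of pixels, with the spatula tip at crop (637,409) and its rear at (745,238), so the poses are good. I'll turn the tool and go above the handle.

servo_tool --commands "0 0 -0.137 0 0 0 1; 0 0 -0.137 0 0 0 1; 0 0 -0.136 0 0 0 1; 0 0 0 -41 -35 15 1; 0 0 0 -41 -35 15 1"

```text
time_s: 0.72
eef_pos: [0.2929, 0.4689, 0.2007]
eef_rot: [0.0, -0.021, 1.0, -0.0]
wrist_force: [0.5, 0.6, -0.3]
opening: 0.997
grasp_force: 0.0
```

servo_tool --commands "0 0 0 -41 -35 15 1; 0 0 0 -41 -35 15 1; 0 0 0 -41 -35 20 1; 0 0 0 -41 -33 20 1; 0 0 0 0 0 0 1"

```text
time_s: 1.35
eef_pos: [0.4634, 0.3351, 0.1291]
eef_rot: [-0.001, -0.018, 1.0, -0.001]
wrist_force: [-0.4, 0.9, -0.3]
opening: 0.998
grasp_force: 0.0
```

```bash
cat >> h.py <<'E'
from scipy.spatial.transform import Rotation as Ro
def togo(pos,yaw,pitch=0):
    "remaining turn (rotvec, tool) and shift (mm, in present tool axes); yaw = heading of spatula (tool -x)"
    o=get_obs(); w,x,y,z=o["eef_rot"]; T=Ro.from_quat([x,y,z,w])
    G=Ro.from_euler("z",yaw)*Ro.from_euler("y",np.pi)*Ro.from_euler("y",pitch)
    print("t",round(o["time_s"],2),"pos",o["eef_pos"].round(4),"F",o["wrist_force"].round(1),"open",round(o["opening"],3),"grip",round(o["grasp_force"],1))
    print("turn",(T.inv()*G).as_rotvec().round(4),"shift",(T.inv().apply(np.asarray(pos)-o["eef_pos"])*1e3).round(1))
E
python3 - <<'E'
from h import *
togo([.4635,.3378,.003],.04)
cv2.imwrite("pics/a1.png",cv2.resize(camera("scene")[80:330,260:512],None,fx=2.3,fy=2.3))
E
```

```text
t 1.35 pos [0.4634 0.3351 0.1291] F [-0.4  0.9 -0.3] open 0.998 grip 0.0
turn [-0.0019 -0.003  -0.0047] shift [ -0.6   2.9 126.1]
```

View pics/a1.png

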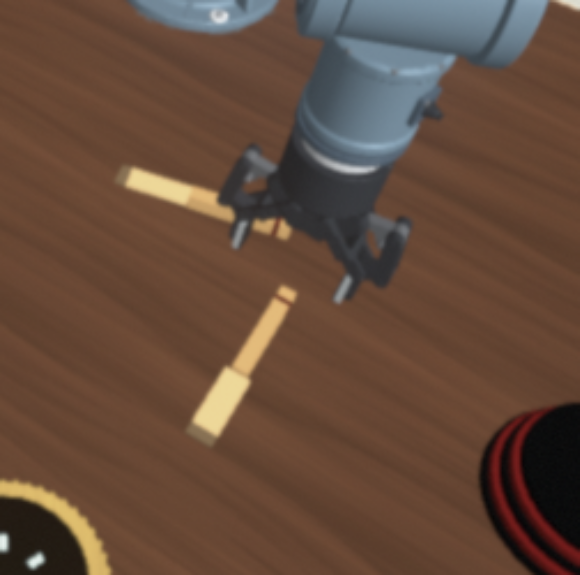

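The gripper is above spatula A, with its fingers at picture (240,230) and (345,290) straddling the handle line at (265,330) seen through the height. Now I'll descend and grip.

servo_tool --commands "0 0 0 0 3 40 1; 0 0 0 0 0 40 1; 0 0 0 0 0 30 1; 0 0 0 0 0 15 1; 0 0 0 0 0 0 1"

```text
time_s: 2.02
eef_pos: [0.4608, 0.3416, 0.0059]
eef_rot: [-0.001, -0.021, 1.0, -0.0]
wrist_force: [0.7, -0.5, -0.4]
opening: 1.002
grasp_force: 0.0
```

servo_tool --commands "0 0 0 0 0 0 0.1; 0 0 0 0 0 0 0; 0 0 0 0 0 0 0; 0 0 0 0 0 0 0; 0 0 0 0 0 0 0"

```text
time_s: 2.65
eef_pos: [0.4625, 0.3414, 0.0071]
eef_rot: [0.001, -0.02, 1.0, 0.0]
wrist_force: [-0.4, -0.5, 5.1]
opening: 0.166
grasp_force: 60.1
```

servo_tool --commands "0 0 0 0 0 0 0; 0 0 0 0 0 0 0; 0 0 0 0 0 0 0"

```text
time_s: 3.02
eef_pos: [0.4625, 0.3414, 0.0071]
eef_rot: [0.001, -0.02, 1.0, 0.0]
wrist_force: [-1.1, -0.5, 6.2]
opening: 0.166
grasp_force: 60.1
```

Gripped at 60 N. Lifting to look at how it sits in the hand.

servo_tool --commands "0 0 0 0 0 -20 0; 0 0 0 0 0 -30 0; 0 0 0 0 0 -30 0; 0 0 0 0 0 -20 0; 0 0 0 0 0 0 0"

```text
time_s: 3.65
eef_pos: [0.4632, 0.3419, 0.109]
eef_rot: [0.002, -0.02, 1.0, 0.001]
wrist_force: [-0.4, 0.3, -0.1]
opening: 0.164
grasp_force: 59.4
```

```bash
python3 - <<'E'
from h import *
togo([.4635,.3378,.1],.04)
a=camera("scene"); b=camera("top")
print(proj("scene",[.58,.343,.1]),proj("top",[.58,.343,.1]))
o=np.hstack([cv2.resize(a[140:300,290:430],(400,457),interpolation=cv2.INTER_CUBIC),cv2.resize(b[130:270,80:200],(390,457),interpolation=cv2.INTER_CUBIC)])
cv2.imwrite("pics/b1.png",o)
E
```

```text
t 3.65 pos [0.4632 0.3419 0.109 ] F [-0.4  0.3 -0.1] open 0.164 grip 59.4
turn [0.0018 0.0042 0.0002] shift [-0.1 -4.1  8.9]
[354.22428894 251.05307931] [140.05629516 151.78514738]
```

View pics/b1.png

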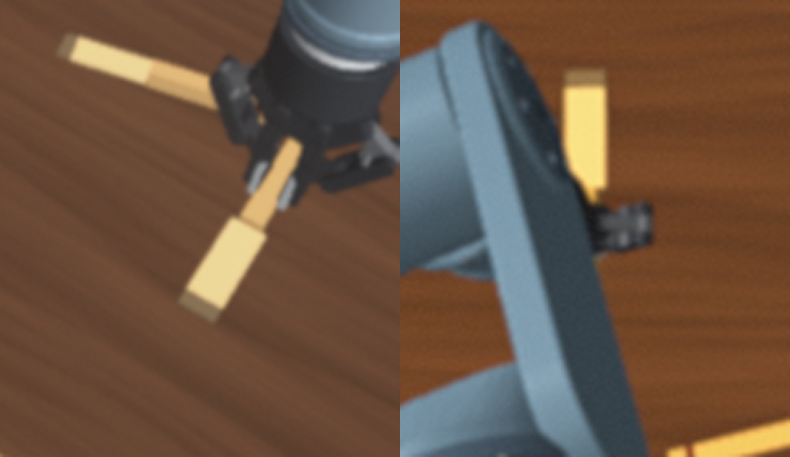

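Left half (scene): the spatula is held by the handle, with its tip edge at crop (197,309), i.e. pixel (358.6,247.8). Right half (top): the tip is at crop (586,70), i.e. (137.1,151.1). I'll triangulate the tip and blade pitch, then work out the moves.

```bash
cat >> h.py <<'E'
def tri(a,b):
    A=[];B=[]
    for n,(u,v) in(("scene",a),("top",b)):
        c=calibration(n);R,t=c["R"],c["t"]
        for k,p,f,cc in((0,u,c["fx"],c["cx"]),(1,v,c["fy"],c["cy"])):
            r=R[k]-(p-cc)/f*R[2]; A.append(r); B.append((p-cc)/f*t[2]-t[k])
    s=np.linalg.lstsq(np.array(A),np.array(B),rcond=None); return s[0],s[1]
E
python3 - <<'E'
from h import *
s=lambda x,y:(290+x/2.857-.33,140+y/2.857-.33)
t=lambda x,y:(80+(x-400)/3.25-.35,130+y/3.264-.35)
T=tri(s(197,309),t(586,70)); J=tri(s(252,228),t(586,188)); print(T,J)
d=T[0]-J[0]; print(d,np.linalg.norm(d))
o=get_obs(); print("tip-tcp",T[0]-o["eef_pos"])
box=np.array([.6291,-.1543]);yaw=-.1665;c,sn=np.cos(yaw),np.sin(yaw)
for x,z in((-110,46),(-50,46)):
    x/=1e3; print(x,z,"tip target",box+[x*c,x*sn])
E
```

```text
(array([0.57786069, 0.34703884, 0.11451636]), array([1.26272076e-06])) (array([0.49766462, 0.34501846, 0.1106272 ]), array([4.31185736e-06]))
[0.08019607 0.00202039 0.00388916] 0.0803157374987917
tip-tcp [0.1162977  0.0059804  0.00830944]
-0.11 46 tip target [ 0.5206212 -0.1360695]
-0.05 46 tip target [ 0.57979146 -0.14601341]
```

The tip is about 116 mm ahead of the TCP and 4–8 mm above it, with the blade nearly level. I'll back off, turn to the box heading and travel to in front of the flower box.

servo_tool --commands "0 0 0.104 29 0 0 0; 0 0 0.103 29 0 0 0; 0 0 0 -8 -50 0 0; 0 0 0 -8 -50 0 0; 0 0 0 -8 -50 0 0"

```text
time_s: 4.38
eef_pos: [0.4014, 0.1886, 0.1052]
eef_rot: [-0.001, 0.083, 0.997, -0.0]
wrist_force: [0.3, -0.3, -0.7]
opening: 0.168
grasp_force: 59.4
```

servo_tool --commands "0 0 0 -8 -50 0 0; 0 0 0 -8 -50 0 0; 0 0 0 -8 -50 0 0; 0 0 0 -8 -50 0 0; 0 0 0 -8 -50 0 0"

```text
time_s: 5.0
eef_pos: [0.3995, -0.0644, 0.1054]
eef_rot: [-0.001, 0.083, 0.997, 0.0]
wrist_force: [1.3, -0.1, -0.1]
opening: 0.167
grasp_force: 59.4
```

servo_tool --commands "0 0 0 -8 -49 0 0; 0 0 0 0 0 25 0; 0 0 0 0 0 25 0; 0 0 0 0 0 0 0; 0 0 0 0 0 0 0"

```text
time_s: 5.62
eef_pos: [0.4003, -0.1127, 0.0564]
eef_rot: [-0.0, 0.083, 0.997, 0.0]
wrist_force: [-0.6, -0.1, -0.4]
opening: 0.164
grasp_force: 59.4
```

```bash
python3 - <<'E'
from h import *
togo([.4057,-.1168,.042],-.1665)
a=camera("scene"); b=camera("top")
o=np.hstack([cv2.resize(a[100:240,120:260],(400,400),interpolation=cv2.INTER_CUBIC),cv2.resize(b[110:250,280:420],(400,400),interpolation=cv2.INTER_CUBIC)])
cv2.imwrite("pics/c1.png",o)
E
```

```text
t 5.62 pos [ 0.4003 -0.1127  0.0564] F [-0.6 -0.1 -0.4] open 0.164 grip 59.4
turn [ 0.0002 -0.0006  0.    ] shift [-6.  -3.2 14.4]
```

View pics/c1.png

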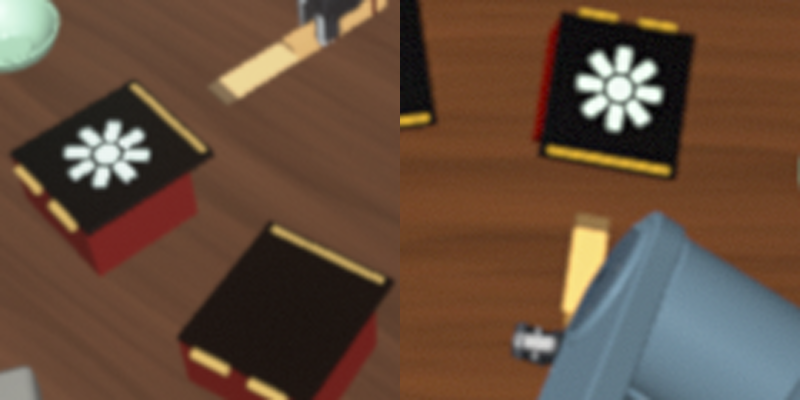

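The tip is at scene crop (220,93), i.e. (196.7,132.2), and at top crop (592,214), i.e. (346.9,184.6). It points at the lid's front edge, slightly left of centre. I'll check its height and box-frame position before inserting.

```bash
python3 - <<'E'
from h import *
T,r=tri((196.7,132.2),(346.9,184.6)); print(T,r,T-get_obs()["eef_pos"])
yaw=-.1665; d=T[:2]-[.6291,-.1543]; print("tip in box",Ro.from_euler("z",-yaw).apply([*d,T[2]]))
S=calibration("scene")
# lid front-edge check by triangulation of brass strip ends
print(tri((120+133/2.857-.33,100+86/2.857-.33),(280+(671-400)/2.857-.33,110+171/2.857-.33)))
print(tri((120+205/2.857-.33,100+151/2.857-.33),(280+(547-400)/2.857-.33,110+151/2.857-.33)))
E
```

```text
[ 0.51548715 -0.12711543  0.06552525] [3.14169236e-06] [ 0.11446425 -0.01414719  0.00844744]
tip in box [-0.11654703  0.00797937  0.06552525]
(array([ 0.55278631, -0.19405194,  0.0610459 ]), array([8.78106584e-07]))
(array([ 0.56858659, -0.09345522,  0.06161808]), array([6.49951696e-08]))
```

servo_tool --commands "0 0 0 0 -8 17 0; 0 0 0 0 0 0 0; 0 0 0 -24 0 0 0; 0 0 0 -24 0 0 0; 0 0 0 -18 0 0 0"

```text
time_s: 6.35
eef_pos: [0.4658, -0.1318, 0.0405]
eef_rot: [0.001, 0.083, 0.997, -0.0]
wrist_force: [-0.7, -0.4, -0.4]
opening: 0.161
grasp_force: 59.4
```

servo_tool --commands "0 0 0 0 0 0 0; 0 0 0 0 0 -4 0; 0 0 0 0 0 -4 0; 0 0 0 0 0 0 0"

```text
time_s: 6.85
eef_pos: [0.4641, -0.1318, 0.0479]
eef_rot: [0.0, 0.083, 0.997, -0.0]
wrist_force: [0.3, -0.3, 0.4]
opening: 0.165
grasp_force: 59.4
```

```bash
python3 - <<'E'
from h import *
togo([.4673,-.127,.048],-.1665)
a=camera("scene"); b=camera("top")
o=np.hstack([cv2.resize(a[100:240,120:260],(400,400),interpolation=cv2.INTER_CUBIC),cv2.resize(b[90:230,280:420],(400,400),interpolation=cv2.INTER_CUBIC)])
cv2.imwrite("pics/d1.png",o)
E
```

```text
t 6.85 pos [ 0.4641 -0.1318  0.0479] F [ 0.3 -0.3  0.4] open 0.165 grip 59.4
turn [-0.0003  0.0008 -0.0005] shift [-2.4  5.2 -0.1]
```

View pics/d1.png

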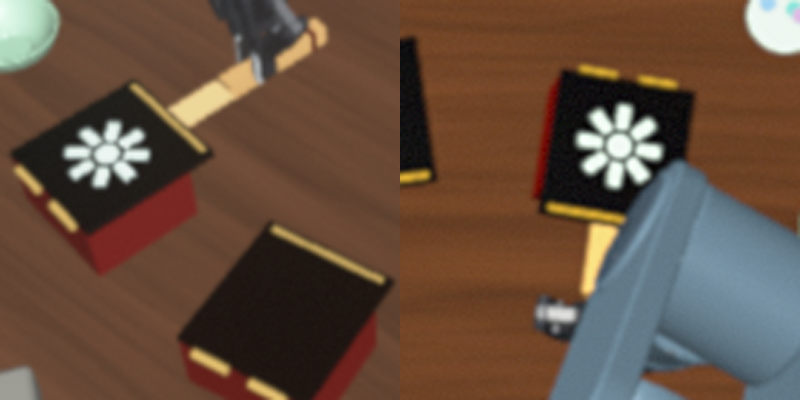

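The blade is under the brass edge, seen entering at scene crop (185,112) and top crop (600,222), with nothing touching. Now I'll lift along the lid's arc.

servo_tool --commands "0 0 0 0 0 -8 0; 0 0 0 -1 0 -12 0; 0 0 0 -2 0 -12 0; 0 0 0 -3 0 -11 0; 0 0 0 -5 0 -11 0"

```text
time_s: 7.58
eef_pos: [0.4754, -0.1336, 0.1023]
eef_rot: [0.0, 0.083, 0.997, -0.0]
wrist_force: [1.0, 0.1, -2.1]
opening: 0.165
grasp_force: 59.2
```

```bash
python3 - <<'E'
from h import *
togo([.4673,-.127,.048],-.1665)
a=camera("scene"); b=camera("top")
o=np.hstack([cv2.resize(a[80:220,120:260],(400,400),interpolation=cv2.INTER_CUBIC),cv2.resize(b[90:230,280:420],(400,400),interpolation=cv2.INTER_CUBIC)])
cv2.imwrite("pics/e1.png",o)
E
```

```text
t 7.58 pos [ 0.4754 -0.1336  0.1023] F [ 1.   0.1 -2.1] open 0.165 grip 59.2
turn [-0.0002  0.0005 -0.0003] shift [ 9.1  5.2 54.3]
```

View pics/e1.png

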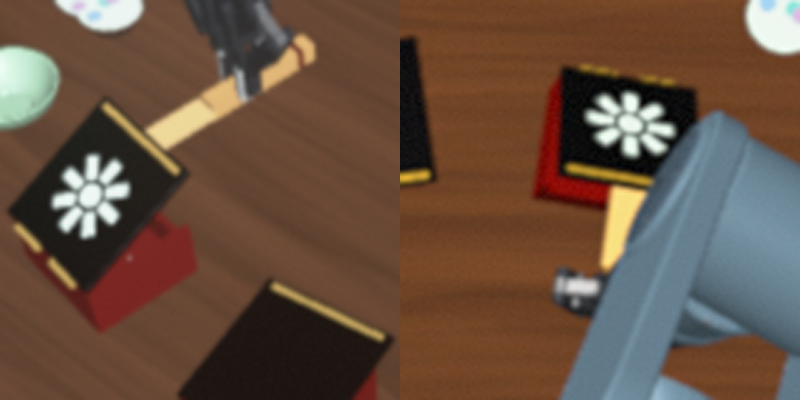

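The lid is open about 30°, resting on the blade tip, with its front edge in the scene crop from (105,103) to (182,172). Only 2 N shows at the wrist. I'll continue along the arc.

servo_tool --commands "0 0 0 -6 0 -10 0; 0 0 0 -7 0 -10 0; 0 0 0 -8 0 -9 0; 0 0 0 -9 0 -8 0; 0 0 0 -10 0 -6 0"

```text
time_s: 8.3
eef_pos: [0.5152, -0.1403, 0.1449]
eef_rot: [0.0, 0.083, 0.997, -0.0]
wrist_force: [-1.3, -0.0, -1.3]
opening: 0.169
grasp_force: 59.2
```

servo_tool --commands "0 0 0 -11 0 -5 0; 0 0 0 -11 0 -4 0; 0 0 0 0 0 0 0"

```text
time_s: 8.68
eef_pos: [0.5373, -0.1442, 0.1537]
eef_rot: [0.001, 0.083, 0.997, -0.0]
wrist_force: [-0.2, -0.3, -2.1]
opening: 0.169
grasp_force: 59.4
```

servo_tool --commands "0 0 0 15 0 5 0; 0 0 0 30 0 5 0; 0 0 0 40 0 0 0; 0 0 0 40 0 0 0; 0 0 0 0 0 0 0"

```text
time_s: 9.3
eef_pos: [0.4105, -0.122, 0.1426]
eef_rot: [-0.001, 0.084, 0.996, 0.0]
wrist_force: [0.4, -0.3, -0.5]
opening: 0.165
grasp_force: 59.4
```

```bash
python3 - <<'E'
from h import *
togo([.34,-.16,.009],-.1665)
a=camera("scene"); b=camera("top")
o=np.hstack([cv2.resize(a[40:240,110:310],(400,400),interpolation=cv2.INTER_CUBIC),cv2.resize(b[80:280,250:450],(400,400),interpolation=cv2.INTER_CUBIC)])
cv2.imwrite("pics/f1.png",o)
E
```

```text
t 9.3 pos [ 0.4105 -0.122   0.1426] F [ 0.4 -0.3 -0.5] open 0.165 grip 59.4
turn [ 0.0006 -0.0015 -0.0009] shift [ 63.  -49.3 133.7]
```

View pics/f1.png

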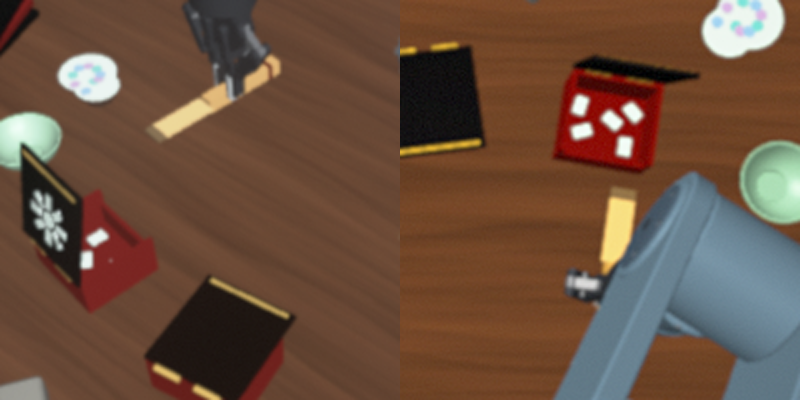

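The lid stands open at about 70°, visible near-upright in both views (scene crop (50,215), top crop (635,70)), and the plain lid is still shut. I'll lay the spatula down on the clear bench in front.

servo_tool --commands "0 0 0 35 0 20 0; 0 0 0 0 0 40 0; 0 0 0 0 0 40 0; 0 0 0 0 0 25 0; 0 0 0 0 0 0 0"

```text
time_s: 10.02
eef_pos: [0.3778, -0.1167, 0.0169]
eef_rot: [-0.002, 0.083, 0.997, 0.001]
wrist_force: [0.3, -0.2, -0.4]
opening: 0.167
grasp_force: 59.3
```

servo_tool --commands "0 0 0 0 0 4 0; 0 0 0 0 0 2 0; 0 0 0 0 0 2 0; 0 0 0 0 0 0 0"

```text
time_s: 10.52
eef_pos: [0.3786, -0.1174, 0.0106]
eef_rot: [0.0, 0.083, 0.997, -0.0]
wrist_force: [-0.8, 0.0, -0.7]
opening: 0.166
grasp_force: 59.3
```

servo_tool --commands "0 0 0 0 0 2 0; 0 0 0 0 0 1.5 0; 0 0 0 0 0 0 0; 0 0 0 0 0 0 0"

```text
time_s: 11.02
eef_pos: [0.3784, -0.1173, 0.007]
eef_rot: [-0.0, 0.083, 0.997, -0.0]
wrist_force: [-1.2, 1.3, 5.4]
opening: 0.164
grasp_force: 60.0
```

Touching the bench at 5 N. Releasing slowly and rising.

servo_tool --commands "0 0 0 0 0 0 0.35; 0 0 0 0 0 0 0.5; 0 0 0 0 0 0 0.6; 0 0 0 0 0 0 0.6; 0 0 0 0 0 0 0.6"

```text
time_s: 11.65
eef_pos: [0.3784, -0.1173, 0.0068]
eef_rot: [0.0, 0.083, 0.997, -0.0]
wrist_force: [-0.0, 1.7, 0.8]
opening: 0.599
grasp_force: 0.0
```

servo_tool --commands "0 0 0 0 0 -15 0.6; 0 0 0 0 0 -40 0.6; 0 0 0 0 0 -40 0.6; 0 0 0 40 0 -40 0.6; 0 0 0 20 0 -20 0.6"

```text
time_s: 12.28
eef_pos: [0.3186, -0.1072, 0.1634]
eef_rot: [0.001, 0.083, 0.997, -0.001]
wrist_force: [1.4, 0.4, 0.2]
opening: 0.598
grasp_force: 0.0
```

```bash
python3 - <<'E'
from h import *
togo([.34,-.16,.009],-.1665)
a=camera("scene")
cv2.imwrite("pics/g1.png",cv2.resize(a[0:280,40:420],(760,560),interpolation=cv2.INTER_CUBIC))
E
```

```text
t 12.28 pos [ 0.3186 -0.1072  0.1634] F [1.4 0.4 0.2] open 0.598 grip 0.0
turn [-0.0012  0.0018  0.    ] shift [-29.6 -48.3 154.5]
```

View pics/g1.png

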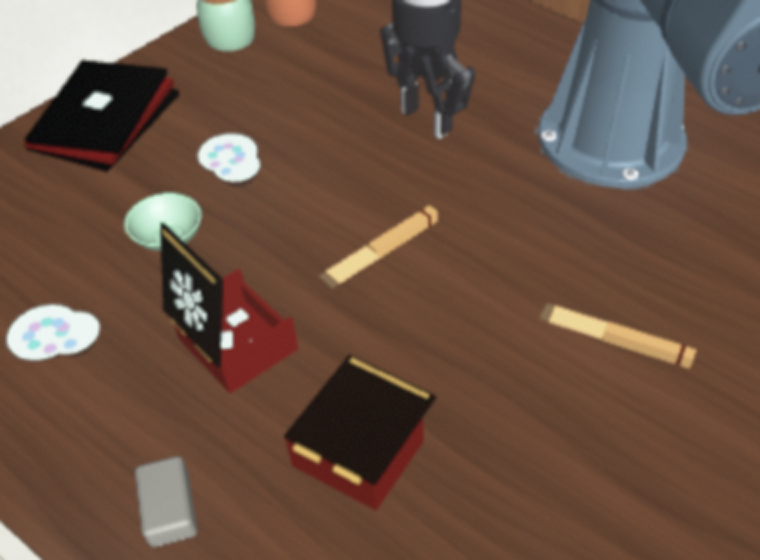

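The spatula lies flat from (325,278) to (435,215), the flower lid stands open at (190,295), the plain lid is shut at (360,420), and the gripper is clear at (430,90).

servo_tool --commands "0 0 0 0 0 0 0.6; 0 0 0 0 0 0 0.6"

```text
time_s: 12.58
eef_pos: [0.3193, -0.1072, 0.161]
eef_rot: [-0.0, 0.083, 0.997, 0.0]
wrist_force: [-0.2, -0.3, -0.5]
opening: 0.599
grasp_force: 0.0
```

```bash
python3 -c "
from bench import *
print(hand_in())"
```

```text
the job is handed in; nothing more can be done
None
```

The job is handed in: the flower lid stands open by itself at roughly 70°, the spatula lies flat on the bench, the plain box stayed shut, and the gripper stayed off the flower box (no verdict was returned).

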